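Open the stall's gas valve with the long T-key

TASK

Turn on the gas for the rotisserie: draw the long T-key out of its stand, lower it down the deep shaft of the grey gas box until it drops fully over the square stem at the bottom, and turn it anticlockwise (seen from above) until the valve is fully open against its stop. Feel your way gently, never forcing key, stem or stop (no more than about 25 N of push or 0.3 N m of twist), leave the key standing on the stem, let go of it, and leave the other things on the table alone.

Things in the scene. Friction and masses are not known exactly. Their poses are not given: they have to be found in the camera images.
- key_grip (a point): Centre of the T-key's cross-bar, the place to grip it: a flat-sided steel bar 100 mm long (its x axis), 14 mm thick (y), 22 mm high (z), at the top of a 14 mm round rod. The key is 186 mm tall, weighs 0.25 to 0.5 kg, and stands upright and loose in its stand at the start, its foot 8 mm above the table.
- key_foot (a point): Centre of the open underside of the key's socket foot, 175 mm straight below key_grip, axes as key_grip. The foot is 26 mm square outside (37 mm over the corners), 34 mm tall; its socket is an 18 mm square hole, 26 mm deep, open downwards, sides parallel to the key's x and y.
- stand_mouth (a point): Centre of the top of the key stand: an upright steel tube, 58 mm outside and 48 mm inside diameter, its mouth 85 mm above the table, on a round foot of 110 mm diameter; fixed to the table.
- gasbox: The grey gas box: 110 x 110 mm in plan, 130 mm tall, fixed to the table, with two pipes out of its +x side; origin at the centre of its underside, z up. A round vertical shaft of 42 mm diameter goes down its middle.
- shaft_mouth (a point): Centre of the mouth of the shaft, on top of the gas box, 130 mm above the table; axes as the box.
- shaft_floor (a point): Centre of the floor of the shaft, 120 mm below the mouth. With the key fully home its foot is on the floor or within a few mm of it; while its square is not lined up with the stem it stays on the shoulder of the stem, 20 to 21 mm above the floor. It drops over within about 0.1 rad of the stem's square (the same every quarter turn).
- stem_tip (a point): Centre of the top of the brass stem, 26 mm above the shaft floor, 94 mm below the mouth; axes as the box, NOT the stem's. The stem is 16 mm square, with a round cone for its top 5 mm (16 to 10 mm across). Its flat sides stand to the box's axes at the valve reading plus an unmeasured angle between -0.6 and +0.6 rad (anticlockwise positive), to be felt for with the key.
- valve (a joint): Turn of the stem in rad: 0 closed, growing anticlockwise seen from above, 1.3 at the stop, fully open (it gives about a hundredth when pressed). It starts at 0 to 0.3, turns with about 0.15 N m of friction and stays where it is left. The key has about 0.13 rad of play on the stem either way before it drives it.
- jar_mid (a point): Centre of a loose sauce jar, 60 mm diameter, 90 mm tall, not part of the work.
- mug_mid (a point): Centre of a loose white mug, 80 mm diameter, 90 mm tall, not part of the work.
- tin_mid (a point): Centre of a loose copper-brown tin, 70 x 110 x 55 mm, not part of the work.
- fork_mid (a point): Centre of the collar of a loose two-pronged spit fork lying on the table, about 160 mm long, 32 mm wide and 30 mm high at its collar, not part of the work.
Not all that is in view belongs to the job. Leave any brown or pink look-alike of the part that bears key_grip alone.

How it is judged:
By the outcome, as a careful person would: the job done as asked, in the order asked, and still so for the second after the job is handed in, with the robot touching nothing.
It also fails if it takes over 72 s, if anything falls off the work surface, if the arm or the gripper's body presses on something with over 40 N, if the wrist force passes 120 N, or if a joint passes its speed limit or range.

ROBOT

A 6-joint arm with a two-finger parallel gripper is mounted at the origin on the work surface. World frame = base frame: x ahead of the robot, y to its left, z up, the work surface at z = 0. Lengths are in m, angles in rad, forces in N, time in s.
With the tool pointing down it reaches from about 0.425 to 0.95 m from the base axis. Payload 3.5 kg.
Tool frame: the origin (TCP) lies at the very end of the fingers, on their centre line; the grasp point (between the pads) lies 19 mm behind it (grip_depth is the distance from the TCP to the grasp point, in m); x points along the fingers, z is the direction in which the jaws open and shut, and the axes are right-handed (so a half turn about x gives the same grasp; the last joint's range is limited). The gripper opens to 85 mm and grips with 20 to 120 N. Pads are 22 mm wide; open, the fingers measure 114 mm over their backs; the gripper's body (76 mm by 85 mm) begins 54 mm behind the grasp point. The pads swing forward as they close: fully open they stand 13 mm farther back than shut.
Start: joints at [-1.465, 0.286, 1.577, -0, 1.279, -0.15], TCP at [0.171, -0.653, 0.231] pointing down, gripper open.
Joint ranges: [-2.77, 2.77], [-0.9, 2.22], [0.21, 2.48], [-1.53, 4.67], [0.24, 2.81], [-2.84, 2.84]. Speed limits (rad/s): [2.79, 2.79, 3.14, 3.14, 3.14, 3.14].

INTERFACE

Orientations are given as a unit quaternion [x, y, z, w].
In Python, from plant import get_state, read_camera, calibration, sign_off, recognise, grip_depth gives the robot as it stands. The module is installed in compiled form; this text tells all that it offers.
- The arm moves only by the tool servo_tool, never from a script. Its argument "deltas" is a list that holds one entry, the list of rows, each a list of 4 numbers: the shift along the world's x, y, z scaled (see below), then the turn about the world's z scaled (see below). In form: [[[tx, ty, tz, spin], ...]]. A call has exactly 5 rows; each row is the pose to reach, as a shift and turn from the pose commanded when the call began; what a row does not reach only later rows make up. The controller multiplies each number of a shift by 10 cm and each number of a turn by 90 degrees. A row lasts 1/10 s, in which the tool goes at most 50 mm and 8.59 degrees, less where a joint would pass 70% of its speed; a pose out of reach is approached as far as the arm can. A call with a number of a shift or a turn outside -1 to 1 is refused whole. A call with a gripper value outside its range is refused whole. "claw" is the gripper's target within -1 to 1 (fully open at 1, half-way at 0, shut at -1), set as the call begins (left out, the last holds). The fingers move at their own pace and stop on an object; "force" is the grip in N (left out, the last holds). Time passes only in rows, so rows that repeat a pose let the fingers close, or fill a call up. It gives the time, the measured TCP pose, the force and the opening at its end, in the units of the state.
- get_state(): the state, without advancing time (a new reading comes with each control period).
- read_camera(name): name is "side" or "top" or "wrist"; returns the picture (480x640x3 uint8, blue, green, red); there is no depth.
- calibration(name): a dict with "intrinsics" (3x3 intrinsics, pixels), "R" (3x3) and "t" (3): a world point X has camera coordinates R X + t; the wrist camera has in their place "T_tool_cam" (4x4, takes a point from camera to tool coordinates, whose origin is the TCP and whose axes are the tool frame's). Camera axes: x right, y down, z forward; pixel columns grow to the right and rows downward; lengths in m; the calibration is good to about 2 mm. The wrist camera is an equidistant fisheye: a pixel r from the principal point sees the ray r / f radians off the axis. A picture is of the moment at which its call begins: read the wrist's pose just before it. calibration takes no time and is no camera call.
- sign_off(): hands the job in, once; it reports no verdict.
Trained networks look in the newest picture that a camera, given by its name, has taken for a name from the list of things; names that differ only in an ending like _2 or _b are one class to them, and where a whole thing is asked for, a point or a joint stands for the part that bears it (a point fixed in the world has none). Each returns a list of dicts, best first, with "p" (0 to 1); they miss things now and then, are a little off and sometimes report something else, mostly with a low value. They report only what shows in the picture. A call takes as long as a camera call. They do not tell look-alikes from the thing itself.
- recognise(camera, query): "at" ([x, y, z] in m, in world coordinates, good to about 4 mm: the middle of the surface that is visible of it).
The state is a dict: "time": time; "qpos": joint angles; "dq": joint speeds; "joint_efforts": joint torques, N m; "eef_pos": TCP position; "tcp_rot": TCP orientation; "contact_force": force on the tool from outside, world axes, zero at the start; "wrist_torque": the same for the moment, N m; "opening": opening from 0.0 (shut) to 1.0 (fully open).
Only numpy, scipy, OpenCV 4.12 (cv2) and the standard library are available. Lean on these libraries where they do the work, as an engineer would, in place of code of your own. Each camera call takes 0.05 s, during which the arm holds its last target. There are 200 camera calls.

## Working session

There is one attempt and no reset: what is moved stays moved. The work goes in short steps, Python scripts to look and compute and a tool call to move; the robot and the scene stay as the last step left them, time stands still between calls to the robot, and variables do not carry over. Pictures are saved under pics/ and viewed, about 8 in all and at most 12, crops included, and the job is handed in when it is done.

Besides the shell and the picture viewer there is one more tool, called after "Emit:" in YAML: its name, and indented under it one key for each argument. servo_tool: Moves the arm, as the interface text tells. Its arguments: {"type":"object","properties":{"deltas":{"type":"array"},"claw":{"type":"number"},"force":{"type":"number"}},"required":["deltas"]}

```bash
mkdir -p pics
python3 - <<'E'
from plant import *
import cv2,numpy as np
s=get_state();print({k:np.round(v,3).tolist() for k,v in s.items()})
for c in ["top","side"]:
    im=read_camera(c);cv2.imwrite(f"pics/{c}0.png",im)
    for q in ["key_grip","stand_mouth","gasbox","shaft_mouth","jar_mid","mug_mid","tin_mid","fork_mid"]:
        print(c,q,[(np.round(d["at"],3).tolist(),round(d["p"],2)) for d in recognise(c,q)][:4])
E
```

```text
{'time': 0.0, 'qpos': [-1.465, 0.287, 1.578, -0.0, 1.279, -0.15], 'dq': [-0.0, -0.0, 0.001, -0.001, -0.0, 0.001], 'joint_efforts': [-0.0, -40.598, -29.263, -0.0, 0.006, 0.0], 'eef_pos': [0.171, -0.652, 0.23], 'tcp_rot': [0.433, 0.56, -0.432, 0.559], 'contact_force': [0.802, 0.268, -0.019], 'wrist_torque': [0.004, 0.009, -0.001], 'opening': 1.003}
top key_grip [([0.482, 0.149, 0.194], 0.71), ([0.336, 0.173, 0.186], 0.71), ([0.449, 0.289, 0.181], 0.64), ([0.388, 0.023, 0.189], 0.59)]
top stand_mouth [([0.485, 0.139, 0.0], 0.69)]
top gasbox [([0.493, -0.201, 0.129], 0.56)]
top shaft_mouth [([0.494, -0.207, 0.13], 0.96)]
top jar_mid [([0.548, -0.004, 0.09], 0.9), ([0.779, 0.041, 0.054], 0.63)]
top mug_mid [([0.583, 0.411, 0.041], 0.61), ([0.495, -0.205, 0.125], 0.51)]
top tin_mid [([0.78, 0.039, 0.055], 0.8)]
top fork_mid [([0.524, -0.424, 0.017], 0.71)]
side key_grip [([0.447, 0.308, 0.169], 0.9), ([0.483, 0.159, 0.181], 0.82), ([0.384, 0.028, 0.167], 0.81), ([0.332, 0.184, 0.17], 0.69)]
side stand_mouth [([0.469, 0.168, 0.046], 0.86)]
side gasbox [([0.489, -0.165, 0.094], 0.68)]
side shaft_mouth [([0.49, -0.166, 0.094], 0.83), ([0.774, 0.059, 0.058], 0.2)]
side jar_mid [([0.546, 0.008, 0.087], 0.82), ([0.491, -0.165, 0.092], 0.6)]
side mug_mid [([0.576, 0.415, 0.051], 0.87), ([0.484, 0.161, 0.184], 0.56)]
side tin_mid [([0.771, 0.056, 0.053], 0.85), ([0.489, -0.165, 0.091], 0.64), ([0.543, -0.432, 0.015], 0.59), ([0.468, 0.17, 0.046], 0.43)]
side fork_mid [([0.543, -0.436, 0.017], 0.46)]
```

View pics/top0.png

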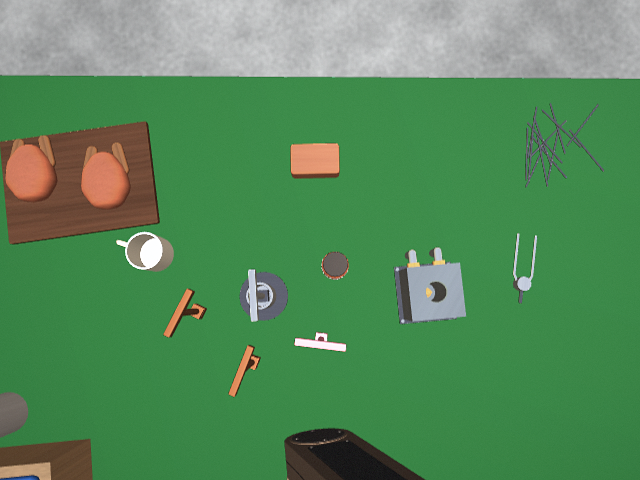

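View pics/side0.png

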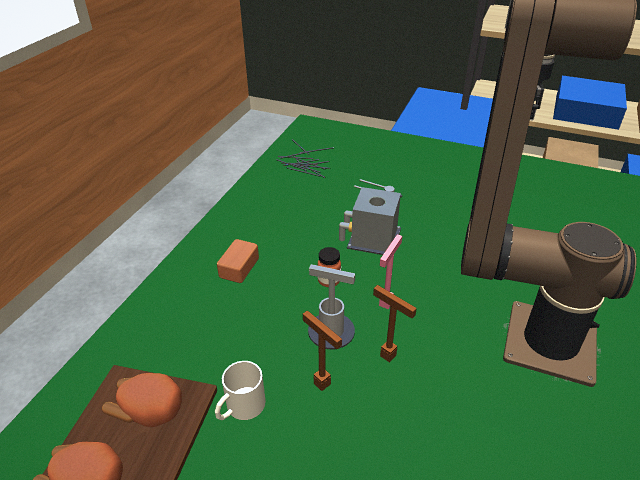

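The top picture shows the grey key at about (253,296) in its stand at (262,296), the gas box mouth at (437,292), brown look-alikes at (180,312) and (242,370), and a pink one at (320,344). The side picture agrees: the grey bar is at (332,273). Next I'll measure the bar and the mouth precisely.

```bash
cat > h.py <<'E'
import numpy as np,cv2
from plant import *
def bp(c,uv,z):
    k=calibration(c);K,R,t=[np.array(k[n],float) for n in("intrinsics","R","t")]
    uv=np.atleast_2d(uv);d=np.c_[uv,np.ones(len(uv))]@np.linalg.inv(K).T@R
    C=-R.T@t;return C+d*((z-C[2])/d[:,2])[:,None]
def pr(c,X):
    k=calibration(c);K,R,t=[np.array(k[n],float) for n in("intrinsics","R","t")]
    p=(np.atleast_2d(X)@R.T+t)@K.T;return p[:,:2]/p[:,2:]
E
python3 - <<'E'
from h import *
for c in("top","side"):
    k=calibration(c);print(c,np.round(-np.array(k["R"]).T@k["t"],3),np.round(k["intrinsics"],1).tolist())
im=cv2.imread("pics/top0.png")
a=cv2.resize(im[255:340,225:310],None,fx=7,fy=7,interpolation=cv2.INTER_CUBIC)
b=cv2.resize(im[250:335,390:475],None,fx=7,fy=7,interpolation=cv2.INTER_CUBIC)[:, :]
cv2.imwrite("pics/crop.png",cv2.resize(np.hstack([a,b]),(800,400)))
s=cv2.imread("pics/side0.png")
print(pr("top",[[.482,.155,.194]]),pr("side",[[.482,.155,.183],[.49,-.205,.13]]))
E
```

```text
top [0.472 0.012 1.262] [[553.0, 0.0, 325.5], [0.0, 553.0, 249.1], [0.0, 0.0, 1.0]]
side [0.183 0.952 0.978] [[543.3, 0.0, 324.5], [0.0, 543.3, 238.5], [0.0, 0.0, 1.0]]
[[251.06162165 294.62559961]] [[331.67399067 274.22526234]
 [376.72417833 202.42707476]]
```

View pics/crop.png

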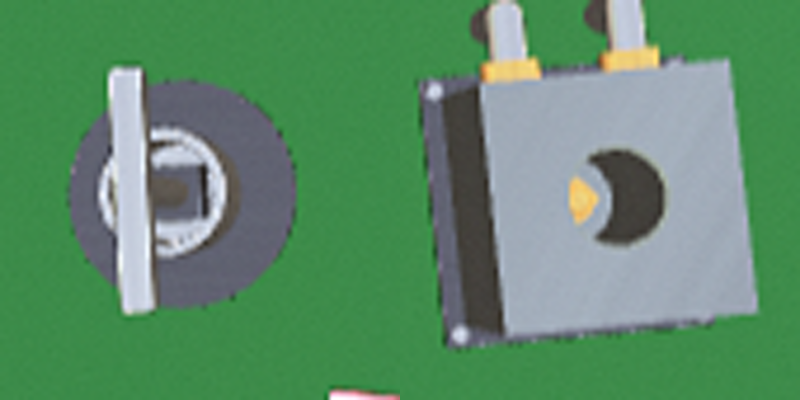

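The crop shows the bar's top-face corners at about (110,69), (142,69), (154,310) and (124,313). The box-top corners are at (481,85), (729,60), (757,312) and (505,335), with the mouth centre near (618,197).

Run:
```python
from h import *
s=170/800
def px(l,o): return np.array(l,float)*s+o
bar=bp("top",px([(110,69),(142,69),(154,310),(124,313)],(225,255))-.4,.194)
print("bar",bar.round(4).tolist(),bar.mean(0).round(4))
v=(bar[0]+bar[1]-bar[2]-bar[3])/2;print("len",np.linalg.norm(v),"yaw",np.arctan2(v[1],v[0]))
o=np.array((390-85,250)) # second half begins at 85 px
box=bp("top",px([(481,85),(729,60),(757,312),(505,335)],o)-.4,.13)
print("box",box.mean(0).round(4))
for i in range(4):
    e=box[(i+1)%4]-box[i];print(np.linalg.norm(e).round(4),np.arctan2(e[1],e[0]).round(3))
print("mouth",bp("top",px([(618,197)],o)-.4,.13).round(4))
im=cv2.imread("pics/top0.png")
# same in side
sd=cv2.imread("pics/side0.png")
sd=sd.copy()
c=bar.mean(0);ex=v/np.linalg.norm(v);ey=np.array([-ex[1],ex[0],0])
pts=pr("side",[c+a*.05*ex+b*.007*ey-np.array([0,0,h]) for h in(0,.022) for a,b in((1,1),(1,-1),(-1,-1),(-1,1))])
th=np.linspace(0,6.28,40);m=bp("top",px([(618,197)],o)-.4,.13)[0]
mp=pr("side",[m+.021*np.array([np.cos(t),np.sin(t),0]) for t in th])
Z=8
def draw(x0,y0,P,close):
    a=cv2.resize(sd[y0:y0+75,x0:x0+50],None,fx=Z,fy=Z,interpolation=cv2.INTER_CUBIC)
    q=((P-[x0,y0]+.5)*Z).astype(int)
    for g in close: cv2.polylines(a,[q[g]],True,(0,0,255),1)
    return a
A=draw(305,240,pts,[slice(0,4),slice(4,8)]);B=draw(352,165,mp,[slice(0,40)])
cv2.imwrite("pics/chk.png",np.hstack([A,B]))
```

```text
bar [[0.5308, 0.1619, 0.194], [0.5309, 0.1487, 0.194], [0.4327, 0.1421, 0.194], [0.4314, 0.1543, 0.194]] [0.4815 0.1517 0.194 ]
len 0.0990618604998643 yaw 0.07194367309593305
box [ 0.4912 -0.2137  0.13  ]
0.1088 -1.464
0.1095 -3.047
0.1095 1.667
0.1084 0.088
mouth [[ 0.4913 -0.2137  0.13  ]]
```

View pics/chk.png

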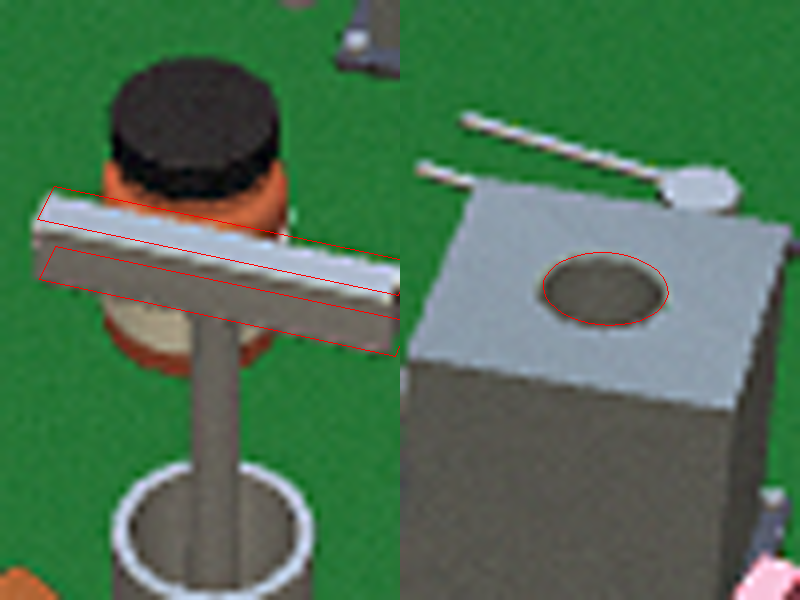

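The overlay matches the side view within about 1 px, so the key, bar yaw (0.072) and mouth (0.4913,-0.2137) are confirmed; the box yaw is about 0.096. Next I'll compute the approach.

Run:
```python
from h import *
from scipy.spatial.transform import Rotation as R
s=get_state();M=R.from_quat(s["tcp_rot"]).as_matrix();print(M.round(3))
a=np.arctan2(M[1,2],M[0,2]);print("z yaw",a,"q1,q6",s["qpos"][0],s["qpos"][5],s["eef_pos"],grip_depth)
for t in(0.072+np.pi/2,0.072-np.pi/2): print("spin",(t-a),(t-a)/(np.pi/2))
print("shift/0.1",(np.array([.4815,.152,.225])-s["eef_pos"])/.1)
```

```text
[[-0.     0.967  0.253]
 [ 0.     0.253 -0.967]
 [-1.    -0.    -0.   ]]
z yaw -1.3150080002643363 q1,q6 -1.4649970184888979 -0.14998719422013826 [ 0.17081319 -0.65301382  0.23133356] 0.0187
spin 2.957804327059233 1.882996717400296
spin -0.1837883265305602 -0.11700328259970395
shift/0.1 [ 3.10686813  8.05013819 -0.06333563]
```

Emit:
servo_tool:
  deltas:
    - [[0.2,0.2,0,-0.03],[0.4,0.4,0,-0.06],[0.6,0.6,0,-0.09],[0.8,0.8,0,-0.117],[1,1,0,-0.117]]
  claw: 1

```text
time: 1.4
eef_pos: [0.2715, -0.5522, 0.2314]
tcp_rot: [0.482, 0.517, -0.482, 0.518]
contact_force: [-0.7, 0.0, -0.5]
opening: 1.0
```

Emit:
servo_tool:
  deltas:
    - [[0.2,0.2,0,0],[0.4,0.4,0,0],[0.6,0.6,0,0],[0.8,0.8,0,0],[1,1,0,0]]

```text
time: 1.9
eef_pos: [0.3716, -0.4522, 0.2315]
tcp_rot: [0.482, 0.518, -0.482, 0.518]
contact_force: [-0.1, -0.5, 0.3]
opening: 0.999
```

Emit:
servo_tool:
  deltas:
    - [[0.2,0.2,0,0],[0.4,0.4,0,0],[0.6,0.6,0,0],[0.8,0.8,0,0],[1,1,0,0]]

```text
time: 2.4
eef_pos: [0.4716, -0.3521, 0.2315]
tcp_rot: [0.482, 0.518, -0.482, 0.518]
contact_force: [0.9, -0.3, -0.4]
opening: 1.0
```

Emit:
servo_tool:
  deltas:
    - [[0,0.2,0,0],[0,0.4,0,0],[0,0.6,0,0],[0,0.8,0,0],[0,1,0,0]]

```text
time: 2.9
eef_pos: [0.4703, -0.2516, 0.2314]
tcp_rot: [0.482, 0.517, -0.482, 0.518]
contact_force: [-0.8, 0.4, -0.1]
opening: 1.003
```

Emit:
servo_tool:
  deltas:
    - [[0,0.2,0,0],[0,0.4,0,0],[0,0.6,0,0],[0,0.8,0,0],[0,1,0,0]]

```text
time: 3.4
eef_pos: [0.4703, -0.1516, 0.2314]
tcp_rot: [0.482, 0.517, -0.482, 0.518]
contact_force: [1.2, -0.1, -0.3]
opening: 0.998
```

Emit:
servo_tool:
  deltas:
    - [[0,0.2,0,0],[0,0.4,0,0],[0,0.6,0,0],[0,0.8,0,0],[0,1,0,0]]

```text
time: 3.9
eef_pos: [0.4702, -0.0516, 0.2314]
tcp_rot: [0.482, 0.517, -0.482, 0.518]
contact_force: [0.6, -0.1, 0.4]
opening: 1.003
```

Emit:
servo_tool:
  deltas:
    - [[0,0.2,0,0],[0,0.4,0,0],[0,0.6,0,0],[0,0.8,0,0],[0,1,0,0]]

```text
time: 4.4
eef_pos: [0.4701, 0.0483, 0.2314]
tcp_rot: [0.482, 0.517, -0.482, 0.518]
contact_force: [0.6, 0.1, 0.4]
opening: 1.0
```

Emit:
servo_tool:
  deltas:
    - [[0.02,0.2,0,0],[0.04,0.4,0,0],[0.06,0.6,0,0],[0.08,0.8,0,0],[0.105,1,0,0]]

```text
time: 4.9
eef_pos: [0.4806, 0.1482, 0.2315]
tcp_rot: [0.482, 0.518, -0.482, 0.518]
contact_force: [-0.9, 0.2, -0.4]
opening: 0.996
```

Emit:
servo_tool:
  deltas:
    - [[0,0.05,0,0],[0,0.05,0,0],[0,0.05,0,0],[0,0.05,0,0],[0,0.05,0,0]]

```text
time: 5.4
eef_pos: [0.4813, 0.1513, 0.2314]
tcp_rot: [0.482, 0.517, -0.482, 0.517]
contact_force: [0.5, -0.2, 0.1]
opening: 1.002
```

```bash
cat >> h.py <<'E'
from scipy.spatial.transform import Rotation as Ro
def prw(X,s):
    k=calibration("wrist");K=np.array(k["intrinsics"]);T=np.array(k["T_tool_cam"])
    M=Ro.from_quat(s["tcp_rot"]).as_matrix()
    P=(np.atleast_2d(X)-s["eef_pos"])@M; P=(P-T[:3,3])@T[:3,:3]
    r=np.hypot(P[:,0],P[:,1]);th=np.arctan2(r,P[:,2])
    return np.c_[K[0,2]+K[0,0]*th*P[:,0]/r,K[1,2]+K[1,1]*th*P[:,1]/r]
E
python3 - <<'E'
from h import *
s=get_state();im=read_camera("wrist")
y=.072;ex=np.array([np.cos(y),np.sin(y),0]);ey=np.array([-ex[1],ex[0],0]);c=np.array([.4815,.152,.194])
for h in(0,.022):
  P=prw([c+a*.05*ex+b*.007*ey-[0,0,h] for a,b in((1,1),(1,-1),(-1,-1),(-1,1))],s);print(P.round(0).tolist())
  cv2.polylines(im,[P.round().astype(int)],True,(0,0,255) if h==0 else (255,0,255),1)
cv2.imwrite("pics/w1.png",im)
E
```

```text
[[307.0, 185.0], [336.0, 185.0], [334.0, 353.0], [310.0, 353.0]]
[[309.0, 177.0], [335.0, 177.0], [333.0, 333.0], [311.0, 333.0]]
```

View pics/w1.png

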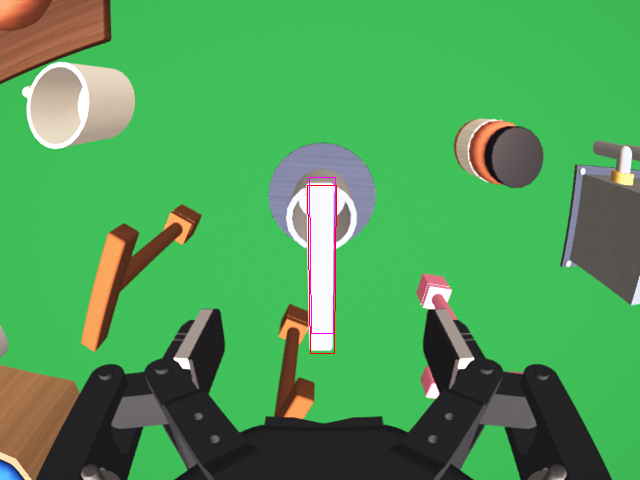

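The overlay lies on the grey bar (307–336, 185–353) to within a pixel or two. I'll descend and grip.

Emit:
servo_tool:
  deltas:
    - [[0,0,-0.15,0],[0,0,-0.3,0],[0,0,-0.45,0],[0,0,-0.6,0],[0,0,-0.68,0]]

```text
time: 5.95
eef_pos: [0.48, 0.1518, 0.1604]
tcp_rot: [0.481, 0.519, -0.483, 0.517]
contact_force: [-0.3, 0.5, -0.2]
opening: 0.996
```

Emit:
servo_tool:
  deltas:
    - [[0,0,0,0],[0,0,0,0],[0,0,0,0],[0,0,0,0],[0,0,0,0]]
  claw: -1
  force: 60

```text
time: 6.45
eef_pos: [0.4818, 0.1521, 0.1642]
tcp_rot: [0.482, 0.517, -0.481, 0.518]
contact_force: [-2.3, 3.0, 1.9]
opening: 0.155
```

Emit:
servo_tool:
  deltas:
    - [[0,0,0,0],[0,0,0,0],[0,0,0,0],[0,0,0,0],[0,0,0,0]]

```text
time: 6.95
eef_pos: [0.4819, 0.1521, 0.1642]
tcp_rot: [0.482, 0.517, -0.481, 0.518]
contact_force: [1.0, 0.2, 4.7]
opening: 0.15
```

Emit:
servo_tool:
  deltas:
    - [[0,0,0.08,0],[0,0,0.2,0],[0,0,0.4,0],[0,0,0.6,0],[0,0,0.75,0]]

```text
time: 7.45
eef_pos: [0.481, 0.1519, 0.2391]
tcp_rot: [0.481, 0.518, -0.482, 0.518]
contact_force: [1.0, 1.0, -4.1]
opening: 0.154
```

Emit:
servo_tool:
  deltas:
    - [[0,0,0.15,0],[0,0,0.35,0],[0,0,0.55,0],[0,0,0.7,0],[0,0,0.75,0]]

```text
time: 7.95
eef_pos: [0.4819, 0.152, 0.3154]
tcp_rot: [0.482, 0.517, -0.481, 0.518]
contact_force: [-0.0, 0.7, -3.5]
opening: 0.152
```

Run:
```python
from h import *
s=get_state();print(s["eef_pos"],s["contact_force"],s["wrist_torque"],s["opening"])
im=read_camera("side");p=pr("side",[s["eef_pos"]])[0].astype(int);print(p)
cv2.imwrite("pics/s1.png",im[max(0,p[1]-150):p[1]+250,max(0,p[0]-200):p[0]+200])
```

```text
[0.48190372 0.15203257 0.3154224 ] [-0.04661213  0.65606654 -3.54581003] [-0.0021503  -0.01321925 -0.04133956] 0.1519730656496099
[332 224]
```

View pics/s1.png

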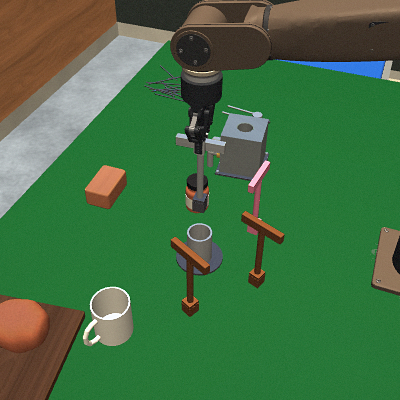

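The key hangs straight at (200,180) with its foot clear of the stand. Next I'll carry it over the shaft.

Emit:
servo_tool:
  deltas:
    - [[0,-0.12,0.05,0],[0,-0.3,0.05,0],[0,-0.5,0.05,0],[0,-0.7,0.05,0],[0,-0.9,0.05,0]]

```text
time: 8.5
eef_pos: [0.4805, 0.0605, 0.3169]
tcp_rot: [0.481, 0.518, -0.482, 0.517]
contact_force: [-0.3, -0.5, -4.0]
opening: 0.155
```

Emit:
servo_tool:
  deltas:
    - [[0,-0.2,0,0],[0,-0.4,0,0],[0,-0.6,0,0],[0,-0.8,0,0],[0,-1,0,0]]

```text
time: 9.0
eef_pos: [0.4804, -0.0395, 0.3169]
tcp_rot: [0.481, 0.518, -0.482, 0.517]
contact_force: [-0.5, -0.8, -4.3]
opening: 0.158
```

Emit:
servo_tool:
  deltas:
    - [[0.02,-0.2,0,0],[0.04,-0.4,0,0],[0.06,-0.6,0,0],[0.08,-0.8,0,0],[0.098,-1,0,0]]

```text
time: 9.5
eef_pos: [0.4902, -0.1393, 0.3169]
tcp_rot: [0.481, 0.518, -0.482, 0.517]
contact_force: [0.5, 0.2, -4.3]
opening: 0.156
```

Emit:
servo_tool:
  deltas:
    - [[0,-0.2,0,0],[0,-0.4,0,0],[0,-0.6,0,0],[0,-0.7,0,0],[0,-0.757,0,0]]

```text
time: 10.0
eef_pos: [0.4904, -0.2146, 0.3172]
tcp_rot: [0.482, 0.518, -0.482, 0.517]
contact_force: [0.3, 1.1, -4.0]
opening: 0.15
```

Emit:
servo_tool:
  deltas:
    - [[0,0,0,0],[0,0,0,0],[0,0,0,0],[0,0,0,0],[0,0,0,0]]

```text
time: 10.5
eef_pos: [0.4912, -0.2132, 0.3185]
tcp_rot: [0.482, 0.518, -0.481, 0.518]
contact_force: [0.1, -0.7, -3.8]
opening: 0.153
```

Run:
```python
from h import *
s=get_state();print(s["eef_pos"],s["contact_force"],s["wrist_torque"],s["qpos"])
im=read_camera("side");sv=im.copy()
e=s["eef_pos"];fz=e[2]+.0187-.175
M=Ro.from_quat(s["tcp_rot"]).as_matrix();ey=M[:,2];ex=M[:,1]
P=pr("side",[np.array([e[0],e[1],fz+h])+.013*(a*ex+b*ey) for h in(0,.034) for a,b in((1,1),(1,-1),(-1,-1),(-1,1))])
th=np.linspace(0,6.28,40);mp=pr("side",[[.4913+.021*np.cos(t),-.2137+.021*np.sin(t),.13] for t in th])
x0,y0,Z=340,120,8
def d(im,x0,y0,w,h,PP):
    a=cv2.resize(im[y0:y0+h,x0:x0+w],None,fx=Z,fy=Z,interpolation=cv2.INTER_CUBIC)
    for P in PP: cv2.polylines(a,[((P-[x0,y0]+.5)*Z).astype(int)],True,(0,0,255),1)
    return a
A=d(im,340,150,70,72,[P[:4],P[4:],mp]);cv2.imwrite("pics/s2.png",A)
print(P.round(0).tolist())
```

```text
[ 0.49122413 -0.21323702  0.31848861] [ 0.11689328 -0.67488304 -3.82690285] [0.00969004 0.04081273 0.00978626] [-5.99145741e-01 -8.03331590e-02  1.81564506e+00  1.00298613e-04
  1.40601225e+00  8.98857395e-01]
[[374.0, 187.0], [372.0, 193.0], [382.0, 194.0], [384.0, 189.0], [375.0, 177.0], [373.0, 182.0], [382.0, 183.0], [385.0, 178.0]]
```

View pics/s2.png

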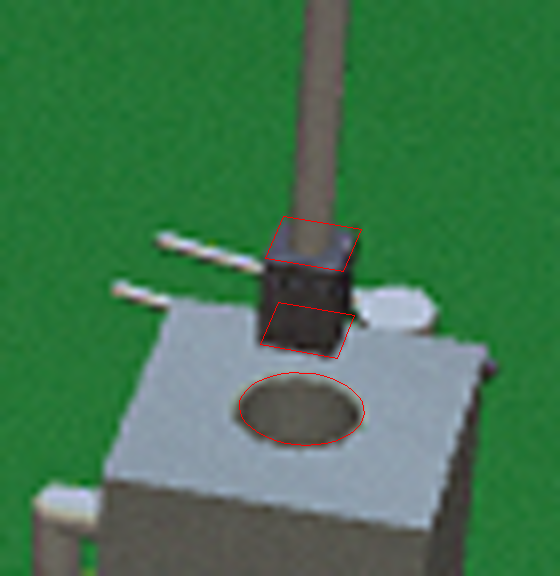

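The foot and mouth both sit on their predicted outlines. I'll lower it gently into the mouth.

Emit:
servo_tool:
  deltas:
    - [[0,0,-0.1,0],[0,0,-0.2,0],[0,0,-0.26,0],[0,0,-0.28,0],[0,0,-0.3,0]]

```text
time: 11.05
eef_pos: [0.491, -0.2137, 0.2877]
tcp_rot: [0.482, 0.518, -0.482, 0.517]
contact_force: [-0.1, -1.3, -3.6]
opening: 0.154
```

Emit:
servo_tool:
  deltas:
    - [[0,0,-0.02,0],[0,0,-0.04,0],[0,0,-0.06,0],[0,0,-0.08,0],[0,0,-0.1,0]]

```text
time: 11.55
eef_pos: [0.4911, -0.2137, 0.2783]
tcp_rot: [0.482, 0.518, -0.482, 0.518]
contact_force: [-0.1, 0.0, -3.1]
opening: 0.151
```

Foot at about 0.122, inside the mouth with no contact. Continuing.

Emit:
servo_tool:
  deltas:
    - [[0,0,-0.06,0],[0,0,-0.12,0],[0,0,-0.18,0],[0,0,-0.24,0],[0,0,-0.3,0]]

```text
time: 12.05
eef_pos: [0.491, -0.2136, 0.2476]
tcp_rot: [0.482, 0.518, -0.482, 0.518]
contact_force: [-0.3, -0.3, -3.6]
opening: 0.152
```

Emit:
servo_tool:
  deltas:
    - [[0,0,-0.06,0],[0,0,-0.12,0],[0,0,-0.18,0],[0,0,-0.24,0],[0,0,-0.3,0]]

```text
time: 12.55
eef_pos: [0.4911, -0.2137, 0.2179]
tcp_rot: [0.482, 0.518, -0.482, 0.518]
contact_force: [-0.2, -1.0, -3.5]
opening: 0.154
```

Emit:
servo_tool:
  deltas:
    - [[0,0,-0.03,0],[0,0,-0.06,0],[0,0,-0.09,0],[0,0,-0.12,0],[0,0,-0.15,0]]

```text
time: 13.05
eef_pos: [0.4912, -0.2138, 0.2033]
tcp_rot: [0.482, 0.518, -0.482, 0.518]
contact_force: [0.3, -0.2, -4.1]
opening: 0.155
```

Emit:
servo_tool:
  deltas:
    - [[0,0,-0.02,0],[0,0,-0.04,0],[0,0,-0.06,0],[0,0,-0.08,0],[0,0,-0.1,0]]

```text
time: 13.55
eef_pos: [0.4911, -0.2137, 0.1932]
tcp_rot: [0.482, 0.518, -0.482, 0.518]
contact_force: [-0.3, 0.7, -3.9]
opening: 0.159
```

Emit:
servo_tool:
  deltas:
    - [[0,0,-0.01,0],[0,0,-0.02,0],[0,0,-0.03,0],[0,0,-0.04,0],[0,0,-0.05,0]]

```text
time: 14.05
eef_pos: [0.4911, -0.2137, 0.1883]
tcp_rot: [0.482, 0.518, -0.482, 0.518]
contact_force: [-0.4, 0.3, -3.9]
opening: 0.154
```

Emit:
servo_tool:
  deltas:
    - [[0,0,-0.005,0],[0,0,-0.01,0],[0,0,-0.015,0],[0,0,-0.02,0],[0,0,-0.02,0]]

```text
time: 14.55
eef_pos: [0.4914, -0.2138, 0.1871]
tcp_rot: [0.482, 0.517, -0.482, 0.518]
contact_force: [-0.9, 1.2, -1.3]
opening: 0.149
```

Emit:
servo_tool:
  deltas:
    - [[0,0,-0.003,0],[0,0,-0.006,0],[0,0,-0.01,0],[0,0,-0.01,0],[0,0,-0.01,0]]

```text
time: 15.05
eef_pos: [0.4917, -0.2141, 0.1868]
tcp_rot: [0.482, 0.517, -0.482, 0.518]
contact_force: [-1.3, 0.3, 4.9]
opening: 0.153
```

Emit:
servo_tool:
  deltas:
    - [[0,0,0,0.025],[0,0,0,0.05],[0,0,0,0.075],[0,0,0,0.1],[0,0,0,0.125]]

```text
time: 15.55
eef_pos: [0.4919, -0.2142, 0.1868]
tcp_rot: [0.428, 0.562, -0.428, 0.564]
contact_force: [0.1, -0.2, 4.7]
opening: 0.154
```

```bash
cat > st.py <<'E'
from h import *
s=get_state();M=Ro.from_quat(s["tcp_rot"]).as_matrix()
print(round(s["time"],2),"z",s["eef_pos"].round(4) if hasattr(s["eef_pos"],"round") else s["eef_pos"],"F",np.round(s["contact_force"],1),"T",np.round(s["wrist_torque"],3),"keyyaw-box",round(np.arctan2(M[1,2],M[0,2])+np.pi/2-.096,3),"q6",round(s["qpos"][5],3))
E
python3 st.py
```

```text
15.55 z [ 0.4919 -0.2142  0.1868] F [ 0.1 -0.2  4.7] T [ 0.262  0.22  -0.011] keyyaw-box 0.174 q6 0.701
```

Emit:
servo_tool:
  deltas:
    - [[0,0,0,0.025],[0,0,0,0.05],[0,0,0,0.075],[0,0,0,0.1],[0,0,0,0.125]]

```text
time: 16.05
eef_pos: [0.4921, -0.2142, 0.1867]
tcp_rot: [0.371, 0.601, -0.371, 0.603]
contact_force: [-0.4, 0.6, 4.6]
opening: 0.155
```

```bash
python3 st.py
```

```text
16.05 z [ 0.4921 -0.2142  0.1867] F [-0.4  0.6  4.6] T [ 0.224  0.097 -0.058] keyyaw-box 0.37 q6 0.505
```

Emit:
servo_tool:
  deltas:
    - [[0,0,0,0.025],[0,0,0,0.05],[0,0,0,0.075],[0,0,0,0.1],[0,0,0,0.125]]

```text
time: 16.55
eef_pos: [0.4922, -0.214, 0.1866]
tcp_rot: [0.311, 0.634, -0.31, 0.637]
contact_force: [0.4, 0.6, 3.3]
opening: 0.154
```

```bash
python3 st.py
```

```text
16.55 z [ 0.4922 -0.214   0.1866] F [0.4 0.6 3.3] T [ 0.378 -0.067 -0.053] keyyaw-box 0.566 q6 0.308
```

Emit:
servo_tool:
  deltas:
    - [[0,0,0,0.025],[0,0,0,0.05],[0,0,0,0.075],[0,0,0,0.1],[0,0,0,0.125]]

```text
time: 17.05
eef_pos: [0.4908, -0.2135, 0.1839]
tcp_rot: [0.246, 0.663, -0.246, 0.663]
contact_force: [1.2, 0.8, -3.6]
opening: 0.156
```

```bash
python3 st.py
```

```text
17.05 z [ 0.4908 -0.2135  0.1839] F [ 1.2  0.8 -3.6] T [-0.042 -0.116  0.031] keyyaw-box 0.763 q6 0.112
```

The force fell away and z dropped by 3 mm, so the key is lined up at about 0.57–0.76 rad to the box. I'll lower it onto the stem.

Emit:
servo_tool:
  deltas:
    - [[0,0,-0.02,0],[0,0,-0.04,0],[0,0,-0.06,0],[0,0,-0.08,0],[0,0,-0.1,0]]

```text
time: 17.55
eef_pos: [0.491, -0.2136, 0.1749]
tcp_rot: [0.247, 0.663, -0.247, 0.662]
contact_force: [0.6, -1.0, -4.2]
opening: 0.153
```

```bash
python3 st.py
```

```text
17.55 z [ 0.491  -0.2136  0.1749] F [ 0.6 -1.  -4.2] T [-0.012  0.025  0.029] keyyaw-box 0.761 q6 0.114
```

Emit:
servo_tool:
  deltas:
    - [[0,0,-0.015,0],[0,0,-0.03,0],[0,0,-0.045,0],[0,0,-0.055,0],[0,0,-0.06,0]]

```text
time: 18.05
eef_pos: [0.4911, -0.2137, 0.1692]
tcp_rot: [0.247, 0.663, -0.247, 0.663]
contact_force: [0.5, 0.1, -3.5]
opening: 0.149
```

Emit:
servo_tool:
  deltas:
    - [[0,0,-0.005,0],[0,0,-0.01,0],[0,0,-0.015,0],[0,0,-0.02,0],[0,0,-0.02,0]]

```text
time: 18.55
eef_pos: [0.4911, -0.2137, 0.1672]
tcp_rot: [0.247, 0.663, -0.247, 0.663]
contact_force: [0.0, -0.3, -3.8]
opening: 0.152
```

```bash
python3 st.py
```

```text
18.55 z [ 0.4911 -0.2137  0.1672] F [ 0.  -0.3 -3.8] T [-0.039  0.025  0.001] keyyaw-box 0.761 q6 0.113
```

Emit:
servo_tool:
  deltas:
    - [[0,0,-0.005,0],[0,0,-0.01,0],[0,0,-0.013,0],[0,0,-0.016,0],[0,0,-0.016,0]]

```text
time: 19.05
eef_pos: [0.4913, -0.2138, 0.1662]
tcp_rot: [0.247, 0.662, -0.247, 0.663]
contact_force: [-0.1, 0.5, -0.6]
opening: 0.153
```

```bash
python3 st.py
```

```text
19.05 z [ 0.4913 -0.2138  0.1662] F [-0.1  0.5 -0.6] T [ 0.164  0.147 -0.01 ] keyyaw-box 0.761 q6 0.113
```

The floor is felt at z 0.1663, 20.5 mm below the shoulder, so the key is fully home. Now I'll turn it anticlockwise.

Emit:
servo_tool:
  deltas:
    - [[0,0,0,0.025],[0,0,0,0.05],[0,0,0,0.075],[0,0,0,0.1],[0,0,0,0.125]]

```text
time: 19.55
eef_pos: [0.4916, -0.2137, 0.1662]
tcp_rot: [0.181, 0.683, -0.18, 0.684]
contact_force: [1.2, 1.3, -1.0]
opening: 0.154
```

```bash
python3 st.py
```

```text
19.55 z [ 0.4916 -0.2137  0.1662] F [ 1.2  1.3 -1. ] T [ 0.195 -0.062 -0.028] keyyaw-box 0.959 q6 -0.084
```

Emit:
servo_tool:
  deltas:
    - [[0,0,0,0.025],[0,0,0,0.05],[0,0,0,0.075],[0,0,0,0.1],[0,0,0,0.125]]

```text
time: 20.05
eef_pos: [0.4916, -0.2137, 0.1662]
tcp_rot: [0.113, 0.698, -0.113, 0.699]
contact_force: [-0.9, 0.7, -1.8]
opening: 0.154
```

```bash
python3 st.py
```

```text
20.05 z [ 0.4916 -0.2137  0.1662] F [-0.9  0.7 -1.8] T [ 0.151 -0.031 -0.144] keyyaw-box 1.155 q6 -0.28
```

Emit:
servo_tool:
  deltas:
    - [[0,0,0,0.025],[0,0,0,0.05],[0,0,0,0.075],[0,0,0,0.1],[0,0,0,0.125]]

```text
time: 20.55
eef_pos: [0.4916, -0.2136, 0.1662]
tcp_rot: [0.044, 0.705, -0.044, 0.706]
contact_force: [0.5, 1.0, -2.5]
opening: 0.151
```

Emit:
servo_tool:
  deltas:
    - [[0,0,0,0.025],[0,0,0,0.05],[0,0,0,0.075],[0,0,0,0.1],[0,0,0,0.125]]

```text
time: 21.05
eef_pos: [0.4916, -0.2136, 0.1662]
tcp_rot: [-0.025, 0.706, 0.026, 0.707]
contact_force: [0.6, 0.5, -1.8]
opening: 0.157
```

```bash
python3 st.py
```

```text
21.05 z [ 0.4916 -0.2136  0.1662] F [ 0.6  0.5 -1.8] T [ 0.163 -0.033 -0.131] keyyaw-box 1.547 q6 -0.673
```

Emit:
servo_tool:
  deltas:
    - [[0,0,0,0.025],[0,0,0,0.05],[0,0,0,0.075],[0,0,0,0.1],[0,0,0,0.125]]

```text
time: 21.55
eef_pos: [0.4917, -0.2136, 0.1662]
tcp_rot: [-0.095, 0.7, 0.095, 0.701]
contact_force: [0.6, 1.8, -2.1]
opening: 0.154
```

```bash
python3 st.py
```

```text
21.55 z [ 0.4917 -0.2136  0.1662] F [ 0.6  1.8 -2.1] T [ 0.258 -0.097 -0.219] keyyaw-box 1.744 q6 -0.869
```

Emit:
servo_tool:
  deltas:
    - [[0,0,0,0],[0,0,0,0],[0,0,0,0],[0,0,0,0],[0,0,0,0.002]]

```text
time: 22.05
eef_pos: [0.4915, -0.2137, 0.1662]
tcp_rot: [-0.096, 0.7, 0.095, 0.701]
contact_force: [1.3, 1.1, 0.5]
opening: 0.15
```

```bash
python3 st.py;python3 st.py
```

```text
22.05 z [ 0.4915 -0.2137  0.1662] F [1.3 1.1 0.5] T [ 0.482 -0.304 -0.21 ] keyyaw-box 1.746 q6 -0.871
22.05 z [ 0.4915 -0.2137  0.1662] F [1.3 1.1 0.5] T [ 0.482 -0.304 -0.21 ] keyyaw-box 1.746 q6 -0.871
```

Emit:
servo_tool:
  deltas:
    - [[0,0,0,0.002],[0,0,0,0.004],[0,0,0,0.006],[0,0,0,0.008],[0,0,0,0.01]]

```text
time: 22.55
eef_pos: [0.4915, -0.2138, 0.1662]
tcp_rot: [-0.101, 0.699, 0.101, 0.7]
contact_force: [1.0, 2.2, 2.6]
opening: 0.154
```

```bash
python3 st.py
```

```text
22.55 z [ 0.4915 -0.2138  0.1662] F [1.  2.2 2.6] T [ 0.52  -0.404 -0.169] keyyaw-box 1.762 q6 -0.887
```

Emit:
servo_tool:
  deltas:
    - [[0,0,0.008,0.005],[0,0,0.008,0.01],[0,0,0.008,0.015],[0,0,0.008,0.02],[0,0,0.008,0.02]]

```text
time: 23.05
eef_pos: [0.4911, -0.2137, 0.1662]
tcp_rot: [-0.112, 0.698, 0.112, 0.698]
contact_force: [2.6, 1.2, -0.9]
opening: 0.151
```

```bash
python3 st.py
```

```text
23.05 z [ 0.4911 -0.2137  0.1662] F [ 2.6  1.2 -0.9] T [ 0.348 -0.731 -0.199] keyyaw-box 1.794 q6 -0.919
```

Emit:
servo_tool:
  deltas:
    - [[0.003,0.002,0,0.004],[0.005,0.003,0,0.008],[0.006,0.003,0,0.012],[0.006,0.003,0,0.016],[0.006,0.003,0,0.02]]

```text
time: 23.55
eef_pos: [0.4914, -0.2134, 0.1662]
tcp_rot: [-0.123, 0.697, 0.123, 0.696]
contact_force: [1.2, 0.4, -2.7]
opening: 0.154
```

```bash
python3 st.py
```

```text
23.55 z [ 0.4914 -0.2134  0.1662] F [ 1.2  0.4 -2.7] T [ 0.244 -0.467 -0.166] keyyaw-box 1.825 q6 -0.949
```

Emit:
servo_tool:
  deltas:
    - [[0.003,0,0,0.008],[0.005,0,0,0.016],[0.005,0,0,0.024],[0.005,0,0,0.032],[0.005,0,0,0.032]]

```text
time: 24.05
eef_pos: [0.4919, -0.2134, 0.1662]
tcp_rot: [-0.141, 0.693, 0.141, 0.693]
contact_force: [-0.1, 0.8, -3.6]
opening: 0.153
```

```bash
python3 st.py
```

```text
24.05 z [ 0.4919 -0.2134  0.1662] F [-0.1  0.8 -3.6] T [ 0.173 -0.152 -0.131] keyyaw-box 1.876 q6 -0.999
```

Emit:
servo_tool:
  deltas:
    - [[0,0,0,0.008],[0,0,0,0.016],[0,0,0,0.024],[0,0,0,0.032],[0,0,0,0.032]]

```text
time: 24.55
eef_pos: [0.492, -0.2133, 0.1662]
tcp_rot: [-0.158, 0.689, 0.158, 0.689]
contact_force: [0.1, 0.9, -3.9]
opening: 0.153
```

```bash
python3 st.py
```

```text
24.55 z [ 0.492  -0.2133  0.1662] F [ 0.1  0.9 -3.9] T [ 0.151 -0.126 -0.132] keyyaw-box 1.926 q6 -1.049
```

Emit:
servo_tool:
  deltas:
    - [[0,0,0,0.008],[0,0,0,0.016],[0,0,0,0.024],[0,0,0,0.032],[0,0,0,0.032]]

```text
time: 25.05
eef_pos: [0.492, -0.2133, 0.1663]
tcp_rot: [-0.175, 0.685, 0.176, 0.685]
contact_force: [0.6, 0.6, -6.2]
opening: 0.158
```

```bash
python3 st.py
```

```text
25.05 z [ 0.492  -0.2133  0.1663] F [ 0.6  0.6 -6.2] T [ 0.102 -0.058 -0.151] keyyaw-box 1.976 q6 -1.1
```

Emit:
servo_tool:
  deltas:
    - [[0,0,0,0.006],[0,0,0,0.012],[0,0,0,0.018],[0,0,0,0.02],[0,0,0,0.02]]

```text
time: 25.55
eef_pos: [0.492, -0.2133, 0.1663]
tcp_rot: [-0.186, 0.682, 0.186, 0.682]
contact_force: [0.3, 1.2, -6.5]
opening: 0.151
```

```bash
python3 st.py
```

```text
25.55 z [ 0.492  -0.2133  0.1663] F [ 0.3  1.2 -6.5] T [ 0.144  0.027 -0.438] keyyaw-box 2.007 q6 -1.13
```

That is the stop; twist overshot to 0.44 N m on that step. I'll back off at once.

Emit:
servo_tool:
  deltas:
    - [[0,0,0,-0.012],[0,0,0,-0.012],[0,0,0,-0.012],[0,0,0,-0.012],[0,0,0,-0.012]]

```text
time: 26.05
eef_pos: [0.4921, -0.2133, 0.1663]
tcp_rot: [-0.18, 0.684, 0.18, 0.684]
contact_force: [-0.1, 0.1, -7.7]
opening: 0.152
```

```bash
python3 st.py
```

```text
26.05 z [ 0.4921 -0.2133  0.1663] F [-0.1  0.1 -7.7] T [ 0.161 -0.009 -0.08 ] keyyaw-box 1.988 q6 -1.112
```

Emit:
servo_tool:
  deltas:
    - [[0,0,-0.003,0.001],[0,0,-0.005,0.002],[0,0,-0.005,0.003],[0,0,-0.005,0.004],[0,0,-0.005,0.005]]

```text
time: 26.55
eef_pos: [0.4922, -0.2135, 0.1662]
tcp_rot: [-0.182, 0.683, 0.182, 0.683]
contact_force: [-1.1, 1.7, -5.3]
opening: 0.153
```

```bash
python3 st.py
```

```text
26.55 z [ 0.4922 -0.2135  0.1662] F [-1.1  1.7 -5.3] T [ 0.224  0.18  -0.214] keyyaw-box 1.996 q6 -1.12
```

Emit:
servo_tool:
  deltas:
    - [[0,0,-0.003,-0.003],[0,0,-0.006,-0.006],[0,0,-0.008,-0.009],[0,0,-0.008,-0.009],[0,0,-0.008,-0.009]]

```text
time: 27.05
eef_pos: [0.4926, -0.2137, 0.1662]
tcp_rot: [-0.178, 0.684, 0.177, 0.685]
contact_force: [-1.7, 1.9, 2.0]
opening: 0.156
```

```bash
python3 st.py
```

```text
27.05 z [ 0.4926 -0.2137  0.1662] F [-1.7  1.9  2. ] T [ 0.502  0.596 -0.05 ] keyyaw-box 1.982 q6 -1.106
```

Emit:
servo_tool:
  deltas:
    - [[-0.003,0.002,0.003,0],[-0.005,0.004,0.004,0],[-0.005,0.004,0.004,0],[-0.005,0.004,0.004,0],[-0.005,0.004,0.004,0]]

```text
time: 27.55
eef_pos: [0.4922, -0.2133, 0.1662]
tcp_rot: [-0.178, 0.684, 0.177, 0.685]
contact_force: [-1.8, -0.4, 3.1]
opening: 0.156
```

Emit:
servo_tool:
  deltas:
    - [[0,0,0,0],[0,0,0,0],[0,0,0,0],[0,0,0,0],[0,0,0,0]]
  claw: 1

```text
time: 28.05
eef_pos: [0.4917, -0.2131, 0.1655]
tcp_rot: [-0.177, 0.684, 0.177, 0.685]
contact_force: [-0.5, -0.9, 0.3]
opening: 0.983
```

Emit:
servo_tool:
  deltas:
    - [[0,0,0,0],[0,0,0,0],[0,0,0,0],[0,0,0,0],[0,0,0,0]]

```text
time: 28.55
eef_pos: [0.4917, -0.213, 0.1656]
tcp_rot: [-0.177, 0.684, 0.177, 0.684]
contact_force: [0.5, 0.5, 0.3]
opening: 0.998
```

```bash
python3 st.py
```

```text
28.55 z [ 0.4917 -0.213   0.1656] F [0.5 0.5 0.3] T [-0.029 -0.042  0.001] keyyaw-box 1.982 q6 -1.105
```

Released. I'll withdraw straight up and check.

Emit:
servo_tool:
  deltas:
    - [[0,0,0.1,0],[0,0,0.3,0],[0,0,0.5,0],[0,0,0.7,0],[0,0,0.9,0]]

```text
time: 29.05
eef_pos: [0.4918, -0.2131, 0.2574]
tcp_rot: [-0.178, 0.684, 0.177, 0.685]
contact_force: [0.1, -0.6, 0.9]
opening: 1.001
```

Emit:
servo_tool:
  deltas:
    - [[0,0,0.2,0],[0,0,0.4,0],[0,0,0.5,0],[0,0,0.5,0],[0,0,0.5,0]]

```text
time: 29.55
eef_pos: [0.4915, -0.2129, 0.3051]
tcp_rot: [-0.177, 0.685, 0.178, 0.684]
contact_force: [0.5, -0.2, 0.4]
opening: 1.003
```

Run:
```python
from h import *
s=get_state();print(s["eef_pos"],s["contact_force"])
w=read_camera("wrist")
y=1.982+.096;ex=np.array([np.cos(y),np.sin(y),0]);ey=np.array([-ex[1],ex[0],0]);c=np.array([.4917,-.2133,.196])
C=[c+a*.05*ex+b*.007*ey for a,b in((1,1),(1,-1),(-1,-1),(-1,1))]
cv2.polylines(w,[prw(C,s).round().astype(int)],True,(0,0,255),1)
im=read_camera("side");a=cv2.resize(im[140:290,330:430],(400,600),interpolation=cv2.INTER_CUBIC)
P=((pr("side",C)-[330,140]+.5)*4).astype(int);cv2.polylines(a,[P],True,(0,0,255),1)
cv2.imwrite("pics/end.png",np.hstack([a,cv2.resize(w[:,60:380+200],(400,600*400//520*520//600))if False else cv2.copyMakeBorder(cv2.resize(w,(400,300)),0,300,0,0,cv2.BORDER_CONSTANT)]))
```

```text
[ 0.49147692 -0.21286964  0.30510881] [ 0.52835419 -0.20060421  0.39564882]
```

View pics/end.png

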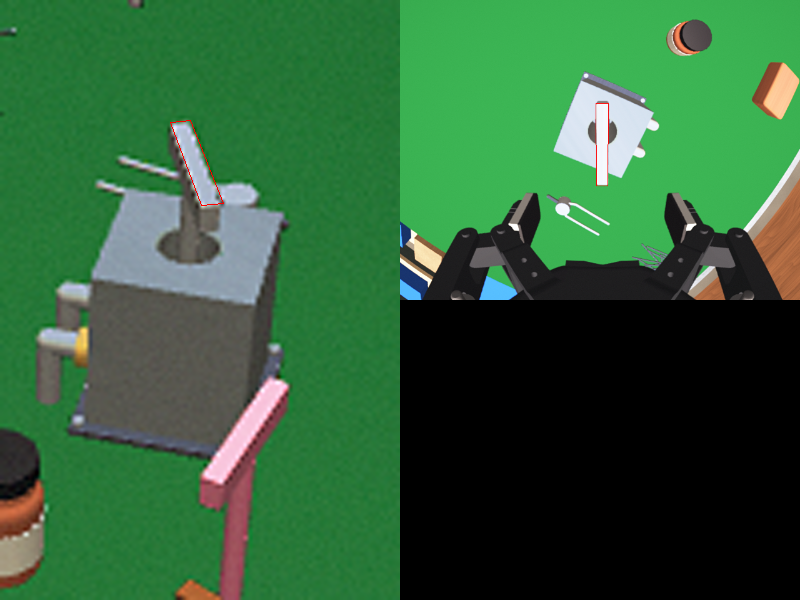

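The key stands upright in the shaft at the expected height and angle: its bar lies on the predicted outline at (195,165). The jar, fork, tin and pink look-alike in view look undisturbed, and the gripper is clear.

```bash
python3 -c "
from plant import sign_off;print(sign_off())"
```

```text
the job is handed in; nothing more can be done
None
```

The gas valve is turned fully open against its stop. The key is left standing on the stem, released, and the job is handed in at about 30 s. One limit was passed on the way: the twist at the stop briefly reached about 0.44 N m, over the 0.3 N m asked for.

- **Key onto the stem:** I drew the grey T-key from its stand and lowered it into the shaft with no contact at the rim. It rested on the stem's shoulder with TCP z at 0.187. Turning it anticlockwise under about 9 N of push, it dropped over the square. It settled on the floor 20.5 mm below the shoulder, so it is fully home.
- **Turning the valve:** It turned at about 0.13–0.15 N m, with readings up to about 0.2 N m while the key pushed sideways on the stem, until I re-centred it. It met the stop with the key at about 1.99 rad to the box.
- **Overshoot at the stop:** The step that met the stop went too far. I backed off at once and checked the stop again at 0.21 N m.
- **Last checks:** The side and wrist pictures show the key upright, with its bar at the predicted place, angle and height. The gripper reads no contact force. The jar, fork, tin and pink key in view look undisturbed. I did not check the mug or brown keys again at the end, but the arm did not go near the mug.

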